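Lock the lifter onto the sphere tray and present the sphere to the scanner

ROBOT

A 6-joint arm with a two-finger parallel gripper is mounted at the origin on a cart in front of the work surface, level with it; the furniture and walls round the work are solid. World frame = base frame: x ahead of the robot, y to its left, z up, the work surface at z = 0. Lengths are in m, angles in rad, forces in N, time in s.
With the tool pointing down it reaches from about 0.25 to 0.725 m from the base axis. Payload 4 kg.
Tool frame: the origin (TCP) lies midway between the tips of the shut fingers; the grasp point (between the pads) lies 19 mm behind it; z points along the fingers, y is the direction in which the jaws open and shut (so a half turn about z gives the same grasp; the last joint's range is limited). The gripper opens to 85 mm and grips with 20 to 120 N. Pads are 22 mm wide; open, the fingers measure 114 mm over their backs; the gripper's body (76 mm by 85 mm) begins 54 mm behind the grasp point. The pads swing forward as they close: fully open they stand 13 mm farther back than shut.
Start: joints at [1.241, 0.241, 0.005, 1.335, 0, 1.571], TCP at [0.162, 0.473, 0.231] pointing down, gripper open.
Joint ranges: [-2.72, 2.72], [-1.05, 1.87], [-1.09, 1.28], [-1.99, 2.15], [-1.42, 1.44], [-3.14, 3.14]. Speed limits (rad/s): [2.79, 2.79, 3.14, 3.14, 3.14, 3.14].

INTERFACE

Orientations are given as a unit quaternion [x, y, z, w].
In Python, from workcell import get_obs, camera, camera_model, job_done, masks_of gives the robot as it stands.
- The arm moves only by the tool jog_arm, never from a script. Its argument "deltas" is a list that holds one entry, the list of rows, each a list of 7 numbers: the shift along the tool's x, y, z in mm, then the turn, a rotation vector about the tool's x, y, z in degrees, then the finger opening in mm, from 0 to 85.4. A call has 1 to 5 rows; each row shifts and turns the pose as measured when the row begins, along the tool's axes as they then stand; what a row does not reach is not made up. A row lasts 1/10 s, in which the tool goes at most 50 mm and 8.59 degrees, less where a joint would pass 70% of its speed; a pose out of reach is approached as far as the arm can. A call with a gripper value outside its range is refused whole. The fingers move at their own pace and stop on an object; the grip force is fixed at half the most. Time passes only in rows, so rows that do not move let the fingers close. It gives the time, the measured TCP pose, the force and the opening at its end, in the units of the state.
- get_obs(): the state, without advancing time (a new reading comes with each control period).
- camera(name): name is "scene" or "top" or "wrist"; returns the picture (384x512x3 uint8, red, green, blue); there is no depth.
- camera_model(name): a dict with "fovy" (degrees; the focal length in pixels is half the picture's height over the tangent of half this angle, whatever the lens; pixels are square), "cx", "cy" (the principal point, pixels), "pose" (4x4, takes a point from camera to world coordinates); the wrist camera has in their place "T_tool_cam" (4x4, takes a point from camera to tool coordinates, whose origin is the TCP and whose axes are the flange's). Camera axes: x right, y down, z forward; pixel columns grow to the right and rows downward; lengths in m; the calibration is good to about 2 mm. A picture is of the moment at which its call begins: read the wrist's pose just before it. camera_model takes no time and is no camera call.
- job_done(): hands the job in, once; it reports no verdict.
Trained networks look in the newest picture that a camera, given by its name, has taken for a name from the list of things; names that differ only in an ending like _2 or _b are one class to them, and where a whole thing is asked for, a point or a joint stands for the part that bears it (a point fixed in the world has none). Each returns a list of dicts, best first, with "conf" (0 to 1); they miss things now and then, are a little off and sometimes report something else, mostly with a low value. They report only what shows in the picture. A call takes as long as a camera call. They do not tell look-alikes from the thing itself.
- masks_of(target, camera): "pixels" (384x512 bool, what is visible of it) and "at" ([column, row] in pixels, amid what is visible of it).
The state is a dict: "clock": time; "joint_pos": joint angles; "joint_vel": joint speeds; "tau": joint torques, N m; "eef_pos": TCP position; "tool_rot": TCP orientation; "ft_force": force on the tool from outside, world axes, zero at the start; "ft_torque": the same for the moment, N m; "grip_width": finger opening in m.
Only numpy, scipy, OpenCV 4.12 (cv2) and the standard library are available. Lean on these libraries where they do the work, as an engineer would, in place of code of your own. Each camera call takes 0.05 s, during which the arm holds its last target. There are 200 camera calls.

TASK

The white reference sphere lies loose in the nest of the small grey tray; lock the tray's lifter by pressing its black wing knob down against the spring, turning it clockwise to the stop and letting it rise. Then lift the tray by the knob, carry it without tipping the sphere out, and hold the sphere over the white cross on the scanner's black disc, about 10 cm above the disc. Finish while still holding it there, level and still, without touching the scanner or shifting the composite syringe, the small black bottle or the amber dappen dish.

Things in the scene. Friction and masses are not known exactly. Their poses are not given: they have to be found in the camera images.
- tray: dark-grey bridge-shaped tray, 134 mm (its x) by 66 mm (y), on two side walls; origin under its centre on the desk. Plate 6 mm thick, top 22 mm above the origin; slot 26 (x) by 10 mm through its middle; sphere nest at x = +48 mm. About 0.3 kg, loose, but its friction on the desk holds it while the knob is turned. Once locked it hangs from the lifter's cross foot, clamped against its foot plate
- nest (a point): where the sphere's centre lies when it sits in the tray's nest, a 12 mm round hole with a brass ring: tray x = +48 mm, y = 0, 30 mm above the tray's underside. The sphere sinks 2 mm into the hole, stands 18 mm above the plate and rolls out if the tray tips past about 35 degrees or is jerked
- ball_center (a point): centre of the loose white ceramic reference sphere, 20 mm across, 25 g
- lifter: lifter that stands loosely on the middle of the tray: aluminium foot plate 42 x 34 x 6 mm between two low ridges that keep it from turning; origin in the middle of its underside, z up. It carries the sprung captive knob. About 0.1 kg
- knob_grip (a point): grip point on the axis of the black wing knob, an upright blade 42 mm long, 13 mm thick, 30 mm high with flat faces. Site x runs along the blade, y across it (fingers close along y), z up. 2 mm above the blade's middle, 68 mm above the tray's underside while the knob is up. The blade starts nearly along the tray's x; once locked, lifter and tray follow it rigidly except in yaw
- cross_foot (a point): top of the cross foot on the knob's stem, a steel bar 22 x 7 x 5 mm along the blade. Knob up: it is in the slot, 20 mm above the tray's underside, and cannot turn. Pressed 4.5 mm or more: free to turn below the plate. Turned over 0.6 rad and let rise: it catches under the plate, 16 mm above the tray's underside
- plunger (a joint): how far the knob is pressed down (m): 0 up, 0.009 at its stop; spring about 4 N at 0, 11 N at 0.006, 15 N at the stop. Press 6 to 8 mm for turning; it reads about 0.004 when locked
- wing_knob (a joint): turn of the knob (rad): about 0 at the start, grows clockwise seen from above to its stop at 1.3; light friction; locked above 1.0
- scanner: fixed scanner; origin on the desk under its mark, its x points from its front to its column. Grey base plate 150 mm wide, 12 mm thick, from x = -65 to +205 mm; column at x = +180 mm; white scan head 150 mm wide, 175 to 250 mm above the desk, nearest face at x = +115 mm, looking forward and down at the space over the mark
- scan_mark (a point): centre of the white cross on the black disc (86 mm across) on the scanner's base plate; 13 mm above the desk
- bond_bottle: bystander: small black bottle with a red label and a white cap, 21 mm across, 58 mm high, origin under its centre; leave it where it is
- dappen: bystander: small amber dappen dish, 32 mm across, 25 mm high, origin under its centre; leave it where it is
- syringe: bystander: black composite syringe with a blue cap lying on the desk, 126 mm long, 22 mm wide, 11 mm high, origin under its centre; leave it where it is
There are look-alikes about, which are no part of the job. There is more than one size of the lifter; the job needs the larger.

How it is judged:
By the outcome, as a careful person would: the job done as asked, in the order asked, and still so for the second after the job is handed in, while the arm keeps its last pose, push and grip.
It also fails if it takes over 48 s, if anything falls off the work surface, if the arm or the gripper's body presses on something with over 40 N, if the wrist force passes 120 N, or if a joint passes its speed limit or range.

## Working session

There is one attempt and no reset: what is moved stays moved. The work goes in short steps, Python scripts to look and compute and a tool call to move; the robot and the scene stay as the last step left them, time stands still between calls to the robot, and variables do not carry over. Pictures are saved under pics/ and viewed, about 8 in all and at most 12, crops included, and the job is handed in when it is done.

Besides the shell and the picture viewer there is one more tool, called after "Call:" in YAML: its name, and indented under it one key for each argument. jog_arm: Moves the arm, as the interface text tells. Its arguments: {"type":"object","properties":{"deltas":{"type":"array"}},"required":["deltas"]}

```bash
mkdir -p pics
cat > h.py <<'E'
import numpy as np, cv2
from workcell import *
from scipy.spatial.transform import Rotation as R
def model(n):
    m=camera_model(n); f=192/np.tan(np.radians(m["fovy"])/2)
    if n=="wrist":
        o=get_obs(); T=np.eye(4); T[:3,:3]=R.from_quat(o["tool_rot"]).as_matrix(); T[:3,3]=o["eef_pos"]
        P=T@np.array(m["T_tool_cam"])
    else: P=np.array(m["pose"])
    return f,m["cx"],m["cy"],P
def ray(mod,px,z):
    f,cx,cy,P=mod
    d=P[:3,:3]@np.array([(px[0]-cx)/f,(px[1]-cy)/f,1]); c=P[:3,3]
    return c+d*(z-c[2])/d[2]
def proj(mod,p):
    f,cx,cy,P=mod
    q=P[:3,:3].T@(np.array(p)-P[:3,3]); return np.array([cx+f*q[0]/q[2],cy+f*q[1]/q[2]])
E
python3 - <<'E'
from h import *
o=get_obs(); print(o)
a=camera("scene"); b=camera("top")
im=np.vstack([a,b])[...,::-1]
cv2.imwrite("pics/a.png",np.ascontiguousarray(a[...,::-1])); cv2.imwrite("pics/b.png",np.ascontiguousarray(b[...,::-1]))
mod=model("top"); print(mod)
for n,z in [("tray",.022),("lifter",.03),("wing_knob",.08),("ball_center",.03),("scanner",.1),("bond_bottle",.058),("dappen",.025),("syringe",.011)]:
    for r in masks_of(n,"top"): print(n,round(r["conf"],2),np.round(r["at"]),r["pixels"].sum(),ray(mod,r["at"],z).round(3))
E
```

```text
{'clock': 0.0, 'joint_pos': array([1.24097944e+00, 2.41394877e-01, 3.71865981e-03, 1.33522990e+00,
       5.87823366e-07, 1.57079907e+00]), 'joint_vel': array([-1.42781509e-03,  1.02814560e-03, -4.37361217e-05, -4.55460232e-05,
       -6.81139699e-04,  1.14727867e-03]), 'tau': array([ 3.40405895e-04, -3.72320116e+01,  2.52407277e+01,  1.68951490e-02,
        2.23973620e-04, -5.83934224e-06]), 'eef_pos': array([0.16172516, 0.47243868, 0.2304199 ]), 'tool_rot': array([ 1.64163281e-01,  9.86432615e-01, -1.04053437e-03, -1.73461980e-04]), 'ft_force': array([ 0.00955259, -0.04700807,  0.82370815]), 'ft_torque': array([0.01054312, 0.02702845, 0.01337748]), 'grip_width': 0.08562207891056949}
(np.float64(398.556943826722), 245.45176999947395, 190.4781345955615, array([[-0.01495165, -0.98846793,  0.15069041,  0.36715842],
       [-0.99987844,  0.01544729,  0.00211897,  0.04926657],
       [-0.00442229, -0.15064041, -0.98857873,  0.95546146],
       [ 0.        ,  0.        ,  0.        ,  1.        ]]))
tray 0.97 [283. 220.] 1282 [ 0.439 -0.035  0.022]
lifter 0.79 [287. 211.] 269 [ 0.459 -0.045  0.03 ]
lifter 0.48 [237. 243.] 147 [0.387 0.073 0.03 ]
wing_knob 0.56 [290. 207.] 131 [ 0.463 -0.047  0.08 ]
wing_knob 0.39 [238. 239.] 73 [0.394 0.07  0.08 ]
ball_center 0.63 [303. 198.] 58 [ 0.489 -0.082  0.03 ]
ball_center 0.32 [175. 136.] 8980 [0.643 0.219 0.03 ]
scanner 0.57 [176. 135.] 9233 [0.625 0.203 0.1  ]
dappen 0.58 [346. 240.] 145 [ 0.389 -0.179  0.025]
syringe 0.72 [271. 140.] 219 [ 0.636 -0.013  0.011]
```

View pics/a.png

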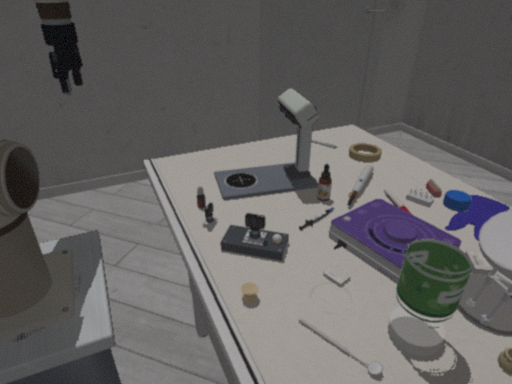

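View pics/b.png

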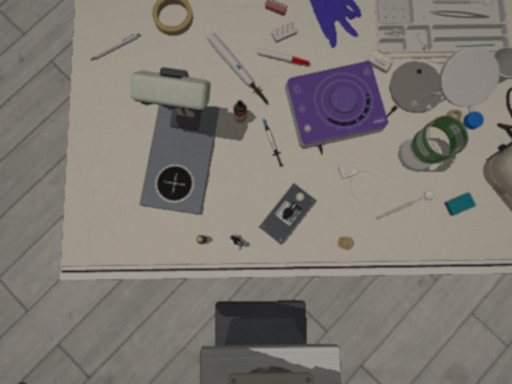

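The top view shows the tray at about (288,214), with the lifter's black knob at (289,210) and the white ball at (300,197). The scanner's cross is at (174,183). Look-alikes:
- A small lifter stands alone at (237,241).
- A brown bottle is at (240,110). The bottle to leave in place is at (201,239).

The lifter to use is the larger one, on the tray.

Run:
```python
from h import *
b=camera("top"); mod=model("top")
t=masks_of("tray","top")[0]["pixels"].astype(np.uint8)
for n in("lifter","ball_center"): t|=masks_of(n,"top")[0]["pixels"].astype(np.uint8)
c=max(cv2.findContours(t,0,1)[0],key=cv2.contourArea)
w=np.array([ray(mod,p,.022)[:2] for p in c[:,0]])
r=cv2.minAreaRect((w*1000).astype(np.float32)); print("tray rect mm",r)
m=ray(mod,(174.5,183),.013); print("mark",m)
for p in [(187,115),(300,197),(288,211),(201,239)]: print(p,ray(mod,p,.03).round(3))
cv2.imwrite("pics/c.png",np.ascontiguousarray(cv2.resize(b[170:260,190:320],None,fx=5,fy=5,interpolation=3)[...,::-1]))
# tool-axis delta to a pose above tray
o=get_obs(); print(R.from_quat(o["tool_rot"]).inv().apply(np.array([.40,-.0,.25])-o["eef_pos"])*1000)
print(camera_model("wrist"))
```

```text
tray rect mm ((455.3465576171875, -44.42723846435547), (69.69908142089844, 137.521728515625), 51.43882751464844)
mark [0.53163937 0.22133568 0.013     ]
(187, 115) [0.695 0.19  0.03 ]
(300, 197) [ 0.491 -0.076  0.03 ]
(288, 211) [ 0.458 -0.047  0.03 ]
(201, 239) [0.397 0.155 0.03 ]
[-378.45877199 -370.46073439  -18.69026855]
{'fovy': 70.62825661999578, 'cx': 259.83479224381324, 'cy': 188.75656713800439, 'T_tool_cam': array([[-8.61290680e-05, -9.57627023e-01, -2.88011247e-01,
         7.35518148e-02],
       [ 9.99999996e-01, -7.91680028e-05, -3.58168267e-05,
        -1.22845817e-03],
       [ 1.14978859e-05, -2.88011249e-01,  9.57627026e-01,
        -1.42462396e-01],
       [ 0.00000000e+00,  0.00000000e+00,  0.00000000e+00,
         1.00000000e+00]])}
```

View pics/c.png

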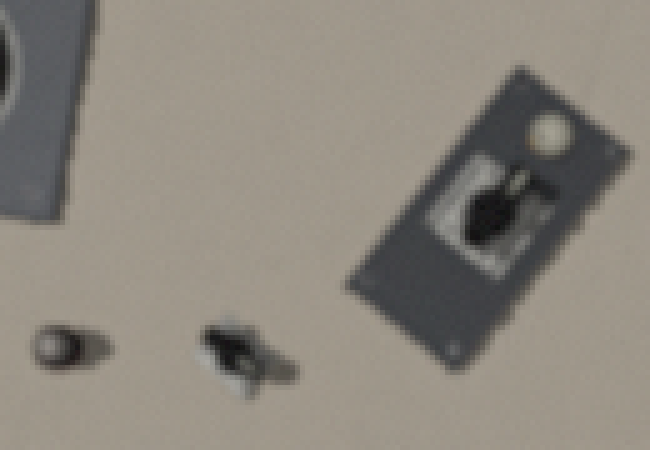

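The crop confirms it: the larger lifter on the tray has its knob at crop (490,215) and the ball at (550,130). The tray centre is about (0.455, -0.044) with yaw about -39°. I'll move above it.

Call:
jog_arm:
  deltas:
    - [[-37, -33, 2, 0, 0, 0, 85], [-37, -33, 2, 0, 0, 0, 85], [-37, -33, 2, 0, 0, 0, 85], [-37, -33, 2, 0, 0, 0, 85], [-37, -33, 2, 0, 0, 0, 85]]

```text
clock: 1.2
eef_pos: [0.285, 0.2587, 0.2202]
tool_rot: [0.157, 0.988, 0.002, 0.001]
ft_force: [1.1, 0.6, 0.2]
grip_width: 0.0854
```

Call:
jog_arm:
  deltas:
    - [[-37, -33, 2, 0, 0, 0, 85], [-37, -33, 2, 0, 0, 0, 85], [-37, -33, 2, 0, 0, 0, 85], [-37, -33, 2, 0, 0, 0, 85], [-37, -33, 2, 0, 0, 0, 85]]

```text
clock: 1.7
eef_pos: [0.4099, 0.0417, 0.2116]
tool_rot: [0.157, 0.988, 0.004, 0.004]
ft_force: [0.9, 0.7, 0.1]
grip_width: 0.085
```

Call:
jog_arm:
  deltas:
    - [[-35, -34, 4, 0, 0, 0, 85], [-35, -34, 4, 0, 0, 0, 85], [0, 0, 0, 0, 0, 7, 85], [0, 0, 0, 0, 0, 7, 85], [0, 0, 0, 0, 0, 6, 85]]

```text
clock: 2.2
eef_pos: [0.4591, -0.0544, 0.2033]
tool_rot: [0.338, 0.941, 0.005, 0.005]
ft_force: [-1.1, -0.4, -0.1]
grip_width: 0.0852
```

```bash
cat > look.py <<'E'
from h import *
import sys
o=get_obs(); mod=model("wrist"); im=camera("wrist")
M=R.from_quat(o["tool_rot"]); print(o["clock"],o["eef_pos"].round(4),"toolY yaw",np.degrees(np.arctan2(*M.as_matrix()[[1,0],1])).round(1),"z",M.as_matrix()[:,2].round(3),"F",o["ft_force"].round(1),"w",o["grip_width"].round(4),"j6",o["joint_pos"][5].round(2))
cv2.imwrite(sys.argv[1],np.ascontiguousarray(im[...,::-1]))
for n,z in [("tray",.022),("wing_knob",.081),("ball_center",.030)]:
    for r in masks_of(n,"wrist")[:2]:
        c=max(cv2.findContours(r["pixels"].astype(np.uint8),0,1)[0],key=cv2.contourArea)
        w=np.array([ray(mod,p,z)[:2] for p in c[:,0]])*1000
        print(n,round(r["conf"],2),np.round(r["at"]),ray(mod,r["at"],z).round(4),cv2.minAreaRect(w.astype(np.float32)))
E
python3 look.py pics/d.png
```

```text
Traceback (most recent call last):
  File "look.py", line 4, in <module>
    M=R.from_quat(o["tool_rot"]); print(o["clock"],o["eef_pos"].round(4),"toolY yaw",np.degrees(np.arctan2(*M.as_matrix()[[1,0],1])).round(1),"z",M.as_matrix()[:,2].round(3),"F",o["ft_force"].round(1),"w",o["grip_width"].round(4),"j6",o["joint_pos"][5].round(2))
                                                                                                                                                                                                             ^^^^^^^^^^^^^^^^^^^^^
AttributeError: 'float' object has no attribute 'round'
```

```bash
sed -i 's/o\["grip_width"\].round(4)/round(float(o["grip_width"]),4)/' look.py; python3 look.py pics/d.png
```

```text
2.25 [ 0.459  -0.0542  0.2033] toolY yaw 50.4 z [ 0.013  0.005 -1.   ] F [-0.2 -0.3  0.2] w 0.0847 j6 0.57
tray 0.79 [257. 146.] [ 0.4355 -0.0382  0.022 ] ((453.7483825683594, -47.981178283691406), (67.72705078125, 134.97055053710938), 50.080177307128906)
tray 0.19 [372.   6.] [0.4006 0.1463 0.022 ] ((401.2106628417969, 144.97659301757812), (27.839603424072266, 12.61544418334961), 50.576290130615234)
wing_knob 0.63 [308.  44.] [0.3899 0.0584 0.081 ] ((393.7023010253906, 59.79052734375), (29.980403900146484, 14.288151741027832), 50.499935150146484)
wing_knob 0.6 [144. 182.] [ 0.3844 -0.1439  0.081 ] ((387.3530578613281, -147.05386352539062), (33.71281814575195, 26.29982566833496), 76.39972686767578)
ball_center 0.57 [260. 200.] [ 0.489  -0.0771  0.03  ] ((490.70989990234375, -79.06120300292969), (17.346805572509766, 18.38227081298828), 50.07313919067383)
```

View pics/d.png

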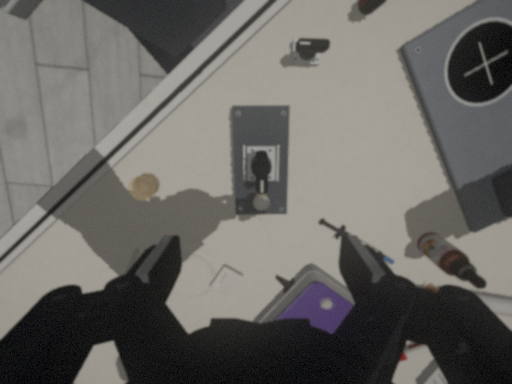

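The wrist view shows the tray centred at (260,160), the knob at (261,170), the ball at (261,202) and the scanner's cross at (487,63). I'll check the blade's direction up close.

Run:
```python
from h import *
im=cv2.imread("pics/d.png"); mod=model("wrist")
print("mark",ray(mod,(487,63),.013))
c=np.array([.4537,-.048]); a=np.radians(-39.9); x=np.array([np.cos(a),np.sin(a)])
s=6; crop=cv2.resize(im[95:225,205:315],None,fx=s*.75,fy=s*.75,interpolation=3); s*=.75
crop=np.clip(crop.astype(float)*1.8,0,255).astype(np.uint8)
for z,col in [(.081,(0,0,255)),(.051,(0,255,0))]:
    for k in(-.021,0,.021):
        p=proj(mod,[*(c+k*x),z]); print(z,k,p.round(1)); cv2.circle(crop,tuple(((p-[205,95])*s).astype(int)),3,col,1)
cv2.imwrite("pics/e.png",crop)
```

```text
mark [0.52861943 0.22346968 0.013     ]
0.081 -0.021 [260.6 154. ]
0.081 0 [260.3 174.8]
0.081 0.021 [260.  194.6]
0.051 -0.021 [260.2 149.3]
0.051 0 [259.9 168.2]
0.051 0.021 [259.6 186.3]
```

View pics/e.png

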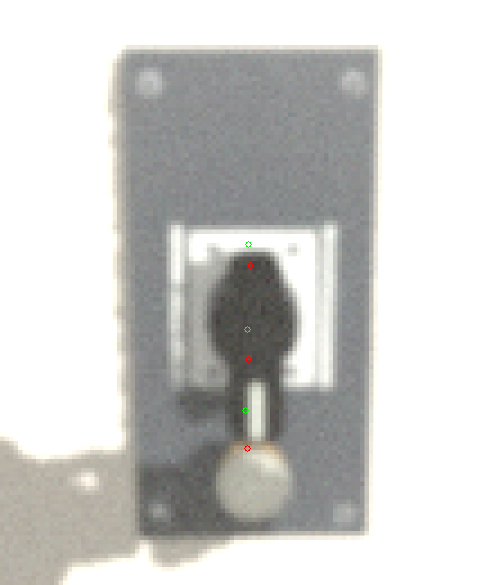

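Call:
jog_arm:
  deltas:
    - [[8, 2.4, 0, 0.7, 0.4, 0, 85], [0, 0, 40, 0, 0, 0, 85], [0, 0, 40, 0, 0, 0, 85], [0, 0, 30, 0, 0, 0, 85], [0, 0, 10, 0, 0, 0, 85]]

```text
clock: 2.95
eef_pos: [0.4568, -0.043, 0.0841]
tool_rot: [0.329, 0.944, 0.001, 0.004]
ft_force: [-0.7, -1.2, 0.4]
grip_width: 0.0851
```

```bash
cat > st.py <<'E'
from h import *
o=get_obs(); M=R.from_quat(o["tool_rot"]).as_matrix()
print(round(o["clock"],2),o["eef_pos"].round(4),"y yaw",np.degrees(np.arctan2(M[1,1],M[0,1])).round(1),"z",M[:,2].round(4),"F",o["ft_force"].round(1),"T",o["ft_torque"].round(2),"w",round(float(o["grip_width"]),4),"j",o["joint_pos"].round(2))
def lev():
    v=M.T@np.degrees(np.cross(M[:,2],[0,0,-1])); return v.round(2)
print("level rotvec",lev(),"to knob",(M.T@(np.array([.4537,-.048,.049])-o["eef_pos"])*1000).round(1))
E
python3 st.py
```

```text
2.95 [ 0.4568 -0.043   0.0841] y yaw 51.5 z [ 7.8e-03 -6.0e-04 -1.0e+00] F [-0.7 -1.2  0.4] T [-0.    0.04  0.04] w 0.0851 j [-0.09  0.28 -0.36  0.93  0.    0.58]
level rotvec [0.25 0.37 0.  ] to knob [-0.5 -6.  35.1]
```

Call:
jog_arm:
  deltas:
    - [[-0.5, -5, 15, 0.3, 0.4, 0, 85], [0, 0, 14, 0, 0, 0, 85], [0, 0, 0, 0, 0, 0, 85]]

```text
clock: 3.25
eef_pos: [0.4535, -0.0455, 0.0544]
tool_rot: [0.327, 0.945, -0.001, -0.002]
ft_force: [0.3, -0.4, -1.3]
grip_width: 0.0848
```

```bash
python3 st.py
```

```text
3.25 [ 0.4535 -0.0455  0.0544] y yaw 51.8 z [-3.6e-03 -2.0e-04 -1.0e+00] F [ 0.3 -0.4 -1.3] T [-0.09  0.01  0.04] w 0.0848 j [-0.1   0.32 -0.39  0.86 -0.    0.57]
level rotvec [-0.14 -0.16  0.  ] to knob [-1.7 -1.8  5.4]
```

Call:
jog_arm:
  deltas:
    - [[-1.7, -1, 5.5, -0.1, -0.1, 0, 85], [0, 0, 0, 0, 0, 0, 30], [0, 0, 0, 0, 0, 0, 25], [0, 0, 0, 0, 0, 0, 25], [0, 0, 0, 0, 0, 0, 25]]

```text
clock: 3.75
eef_pos: [0.4575, -0.0471, 0.0527]
tool_rot: [0.326, 0.945, 0.001, 0.003]
ft_force: [-0.1, 0.0, 0.7]
grip_width: 0.0278
```

```bash
python3 st.py;python3 look.py pics/f.png
```

```text
3.75 [ 0.4575 -0.0471  0.0527] y yaw 51.9 z [ 5.8e-03 -7.0e-04 -1.0e+00] F [-0.1  0.   0.7] T [-0.01  0.01  0.04] w 0.0278 j [-0.1   0.32 -0.39  0.85 -0.    0.56]
level rotvec [ 0.17  0.28 -0.  ] to knob [ 2.5 -3.1  3.7]
3.75 [ 0.4575 -0.0471  0.0527] toolY yaw 51.9 z [ 0.006 -0.001 -1.   ] F [-0.1  0.   0.7] w 0.0278 j6 0.56
tray 0.95 [257. 165.] [ 0.4264 -0.0265  0.022 ] ((433.8354187011719, -31.26671600341797), (65.92890930175781, 81.40918731689453), 50.505401611328125)
wing_knob 0.87 [257. 248.] [ 0.4484 -0.0433  0.081 ] ((449.6391906738281, -44.2855224609375), (17.62068748474121, 48.79002380371094), 51.8265495300293)
wing_knob 0.56 [362.   6.] [0.3941 0.048  0.081 ] ((397.2281799316406, 48.791805267333984), (26.88546371459961, 7.665289878845215), 51.94820785522461)
```

View pics/f.png

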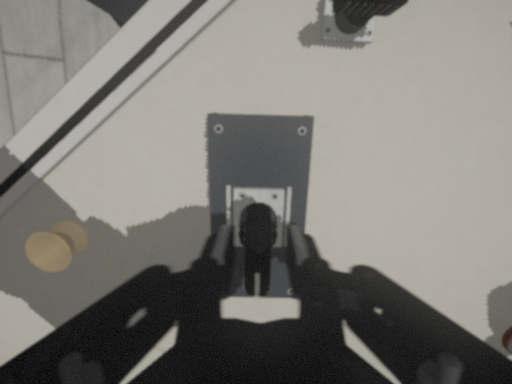

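The knob sits centred between the fingers, at (257,248), and the blade is parallel to the pads. Closing on it.

Call:
jog_arm:
  deltas:
    - [[2, -1, 3.7, 0.2, 0.3, 0, 25], [0, 0, 0, 0, 0, 0, 0], [0, 0, 0, 0, 0, 0, 0], [0, 0, 0, 0, 0, 0, 0], [0, 0, 0, 0, 0, 0, 0]]

```text
clock: 4.45
eef_pos: [0.4549, -0.0467, 0.0486]
tool_rot: [0.327, 0.945, -0.0, -0.001]
ft_force: [-0.9, -0.5, 1.6]
grip_width: 0.0182
```

```bash
python3 st.py
```

```text
4.45 [ 0.4549 -0.0467  0.0486] y yaw 51.9 z [-1.6e-03 -2.0e-04 -1.0e+00] F [-0.9 -0.5  1.6] T [-0.02  0.06 -0.06] w 0.0182 j [-0.1   0.33 -0.4   0.85 -0.    0.56]
level rotvec [-0.07 -0.07  0.  ] to knob [ 0.2 -1.7 -0.4]
```

Call:
jog_arm:
  deltas:
    - [[0, 0, 0, 0, 0, 0, 0], [0, 0, 0, 0, 0, 0, 0], [0, 0, 0, 0, 0, 0, 0]]

```text
clock: 4.75
eef_pos: [0.4549, -0.0467, 0.0487]
tool_rot: [0.327, 0.945, -0.0, -0.001]
ft_force: [0.2, -0.3, 0.8]
grip_width: 0.0188
```

```bash
python3 st.py
```

```text
4.75 [ 0.4549 -0.0467  0.0487] y yaw 51.9 z [-1.6e-03 -3.0e-04 -1.0e+00] F [ 0.2 -0.3  0.8] T [-0.05  0.07 -0.03] w 0.0188 j [-0.1   0.33 -0.4   0.85 -0.    0.56]
level rotvec [-0.07 -0.06  0.  ] to knob [ 0.2 -1.7 -0.3]
```

The width stopped at 18.5 mm, not 13 mm, so the tips are probably on the round collar under the blade. I'll open, go up 4 mm and close again.

Call:
jog_arm:
  deltas:
    - [[0, 0, 0, 0, 0, 0, 30], [0, 0, 0, 0, 0, 0, 30], [0, -0.5, -4, 0, 0, 0, 30], [0, 0, 0, 0, 0, 0, 0], [0, 0, 0, 0, 0, 0, 0]]

```text
clock: 5.25
eef_pos: [0.4548, -0.0467, 0.053]
tool_rot: [0.326, 0.945, 0.0, -0.001]
ft_force: [-0.3, 0.6, 0.4]
grip_width: 0.0118
```

Call:
jog_arm:
  deltas:
    - [[0, 0, 0, 0, 0, 0, 0], [0, 0, 0, 0, 0, 0, 0], [0, 0, 0, 0, 0, 0, 0]]

```text
clock: 5.55
eef_pos: [0.4547, -0.0467, 0.053]
tool_rot: [0.326, 0.945, 0.0, -0.001]
ft_force: [-0.2, 0.2, 1.5]
grip_width: 0.0116
```

```bash
python3 st.py
```

```text
5.55 [ 0.4547 -0.0467  0.053 ] y yaw 51.9 z [-1.3e-03  8.0e-04 -1.0e+00] F [-0.2  0.2  1.5] T [0.1  0.01 0.  ] w 0.0116 j [-0.1   0.32 -0.39  0.86  0.    0.56]
level rotvec [-0.01 -0.08  0.  ] to knob [ 0.  -1.7  4. ]
```

Now on the blade (about 12 mm). Pressing down.

Call:
jog_arm:
  deltas:
    - [[0, 0, 3, 0, 0, 0, 0], [0, 0, 2, 0, 0, 0, 0], [0, 0, 2, 0, 0, 0, 0], [0, 0, 0, 0, 0, 0, 0]]

```text
clock: 5.95
eef_pos: [0.4548, -0.0467, 0.048]
tool_rot: [0.326, 0.945, 0.0, -0.0]
ft_force: [-3.1, 0.9, 10.0]
grip_width: 0.012
```

```bash
python3 st.py
```

```text
5.95 [ 0.4548 -0.0467  0.048 ] y yaw 51.9 z [-2.e-04  6.e-04 -1.e+00] F [-3.1  0.9 10. ] T [ 0.15  0.66 -0.  ] w 0.012 j [-0.1   0.33 -0.4   0.84  0.    0.56]
level rotvec [ 0.02 -0.03 -0.  ] to knob [ 0.1 -1.7 -1. ]
```

Call:
jog_arm:
  deltas:
    - [[0, 0, 2, 0, 0, 0, 0], [0, 0, 1.5, 0, 0, 0, 0], [0, 0, 0.5, 0, 0, 0, 0]]

```text
clock: 6.25
eef_pos: [0.4548, -0.0467, 0.0467]
tool_rot: [0.326, 0.945, 0.0, 0.0]
ft_force: [-4.2, 0.5, 10.8]
grip_width: 0.0118
```

Call:
jog_arm:
  deltas:
    - [[0, 0, 0.3, 0, 0, 8, 0], [0, 0, 0.3, 0, 0, 8, 0], [0, 0, 0.3, 0, 0, 8, 0]]

```text
clock: 6.55
eef_pos: [0.4549, -0.0466, 0.0485]
tool_rot: [0.522, 0.853, 0.001, 0.001]
ft_force: [-3.9, 1.2, 10.0]
grip_width: 0.0121
```

```bash
python3 st.py
```

```text
6.55 [ 0.4549 -0.0466  0.0485] y yaw 27.0 z [ 2.7e-03  7.0e-04 -1.0e+00] F [-3.9  1.2 10. ] T [0.13 0.63 0.01] w 0.0121 j [-0.1   0.33 -0.4   0.84  0.    1.  ]
level rotvec [ 0.16  0.03 -0.  ] to knob [-0.7 -1.7 -0.5]
```

Call:
jog_arm:
  deltas:
    - [[0, 0, 2.5, 0, 0, 6, 0], [0, 0, 2, 0, 0, 8, 0], [0, 0, 1.5, 0, 0, 8, 0]]

```text
clock: 6.85
eef_pos: [0.4551, -0.0465, 0.0454]
tool_rot: [0.681, 0.732, 0.002, 0.001]
ft_force: [-3.7, 0.6, 13.3]
grip_width: 0.012
```

```bash
python3 st.py
```

```text
6.85 [ 0.4551 -0.0465  0.0454] y yaw 4.1 z [ 4.6e-03  6.0e-04 -1.0e+00] F [-3.7  0.6 13.3] T [0.2  0.93 0.01] w 0.012 j [-0.1   0.33 -0.41  0.83  0.    1.4 ]
level rotvec [ 0.26 -0.02  0.  ] to knob [-1.4 -1.5 -3.6]
```

Call:
jog_arm:
  deltas:
    - [[0, 0, 1, 0.1, 0, 8, 0], [0, 0, 1.2, 0.1, 0, 8, 0], [0, 0, 1.2, 0.1, 0, 6, 0]]

```text
clock: 7.15
eef_pos: [0.4554, -0.0465, 0.0455]
tool_rot: [0.813, 0.582, 0.001, 0.0]
ft_force: [-3.6, 0.3, 13.3]
grip_width: 0.0121
```

```bash
python3 st.py
```

```text
7.15 [ 0.4554 -0.0465  0.0455] y yaw -18.9 z [ 0.0016  0.0011 -1.    ] F [-3.6  0.3 13.3] T [ 0.15  0.9  -0.01] w 0.0121 j [-0.1   0.33 -0.4   0.83  0.    1.8 ]
level rotvec [ 0.07 -0.09 -0.  ] to knob [-1.9 -1.1 -3.5]
```

Call:
jog_arm:
  deltas:
    - [[0, 0, 1, 0, 0, 2.5, 0], [0, 0, 1, 0, 0, 1.5, 0]]

```text
clock: 7.35
eef_pos: [0.4554, -0.0465, 0.0457]
tool_rot: [0.834, 0.551, 0.001, 0.0]
ft_force: [-3.0, 0.5, 11.4]
grip_width: 0.0119
```

```bash
python3 st.py
```

```text
7.35 [ 0.4554 -0.0465  0.0457] y yaw -23.1 z [ 0.0026  0.001  -1.    ] F [-3.   0.5 11.4] T [0.15 0.9  0.02] w 0.0119 j [-0.1   0.33 -0.4   0.83  0.    1.87]
level rotvec [ 0.11 -0.11  0.  ] to knob [-2.  -1.  -3.3]
```

Call:
jog_arm:
  deltas:
    - [[0, 0, 1, 0, 0, 1.5, 0], [0, 0, 1, 0, 0, 1.5, 0]]

```text
clock: 7.55
eef_pos: [0.4556, -0.0466, 0.046]
tool_rot: [0.849, 0.528, 0.002, 0.001]
ft_force: [-2.3, -0.2, 12.2]
grip_width: 0.0119
```

```bash
python3 st.py
```

```text
7.55 [ 0.4556 -0.0466  0.046 ] y yaw -26.2 z [ 4.2e-03  7.0e-04 -1.0e+00] F [-2.3 -0.2 12.2] T [0.12 0.74 0.13] w 0.0119 j [-0.1   0.33 -0.4   0.83  0.    1.93]
level rotvec [ 0.2  -0.14 -0.  ] to knob [-2.1 -1.1 -3. ]
```

Wrist torque is rising (0.13 N m), so the knob is at its stop. Letting it rise to check that the foot catches.

Call:
jog_arm:
  deltas:
    - [[0, 0, -1.5, 0.2, -0.1, 0, 0], [0, 0, -1, 0, 0, 0, 0], [0, 0, -1, 0, 0, 0, 0], [0, 0, 0, 0, 0, 0, 0]]

```text
clock: 7.95
eef_pos: [0.454, -0.0467, 0.0491]
tool_rot: [0.849, 0.528, -0.001, -0.001]
ft_force: [0.3, -0.6, -2.3]
grip_width: 0.0119
```

```bash
python3 st.py
```

```text
7.95 [ 0.454  -0.0467  0.0491] y yaw -26.2 z [-2.3e-03  4.0e-04 -1.0e+00] F [ 0.3 -0.6 -2.3] T [-0.03 -0.16 -0.04] w 0.0119 j [-0.1   0.33 -0.4   0.85  0.    1.93]
level rotvec [-0.13  0.04 -0.  ] to knob [-1.3  0.3  0.1]
```

Pressed 4 mm, and the force has changed to a pull, so the foot has caught. Lifting gently.

Call:
jog_arm:
  deltas:
    - [[0, 0, -2, -0.1, 0, 0, 0], [0, 0, -4, 0, 0, 0, 0], [0, 0, -6, 0, 0, 0, 0], [0, 0, -6, 0, 0, 0, 0], [0, 0, -6, 0, 0, 0, 0]]

```text
clock: 8.45
eef_pos: [0.4514, -0.0465, 0.0721]
tool_rot: [0.849, 0.528, -0.003, -0.002]
ft_force: [0.7, -0.4, -3.2]
grip_width: 0.0119
```

```bash
python3 st.py; python3 look.py pics/g.png
```

```text
8.45 [ 0.4514 -0.0465  0.0721] y yaw -26.2 z [-0.0075 -0.     -1.    ] F [ 0.7 -0.4 -3.2] T [ 0.06 -0.01  0.04] w 0.0119 j [-0.1   0.3  -0.37  0.91 -0.    1.93]
level rotvec [-0.38  0.19 -0.  ] to knob [-0.2  2.9 23. ]
8.45 [ 0.4514 -0.0465  0.0721] toolY yaw -26.2 z [-0.007 -0.    -1.   ] F [ 0.7 -0.4 -3.2] w 0.0119 j6 1.93
tray 0.76 [226. 199.] [ 0.4308 -0.0297  0.022 ] ((446.89642333984375, -54.37611389160156), (80.7740707397461, 153.33612060546875), 50.2141227722168)
wing_knob 0.95 [87. 91.] [0.4144 0.06   0.081 ] ((414.4061584472656, 57.82855224609375), (26.20249366760254, 20.32030487060547), 52.06336975097656)
wing_knob 0.84 [260. 253.] [ 0.4491 -0.0512  0.081 ] ((448.5220642089844, -52.30626678466797), (56.937171936035156, 14.620414733886719), 64.56120300292969)
ball_center 0.73 [332. 240.] [ 0.4894 -0.0918  0.03  ] ((487.2830505371094, -92.72453308105469), (25.605379104614258, 22.61063575744629), 67.13714599609375)
```

View pics/g.png

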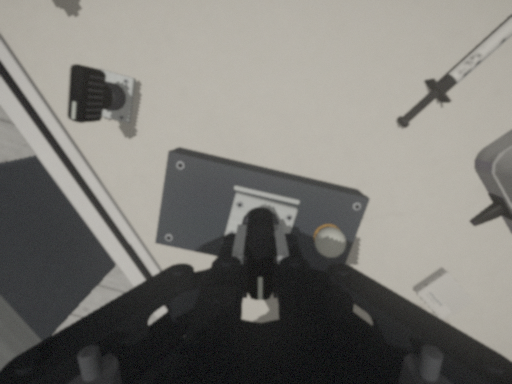

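The tray hangs from the knob, and the ball is in the nest at (330,240). Raising and levelling it, then carrying with gentle ramps.

Call:
jog_arm:
  deltas:
    - [[0, 0, -10, -0.2, 0.1, 0, 0], [0, 0, -14, -0.2, 0.1, 0, 0], [0, 0, -16, 0, 0, 0, 0], [0, 0, -16, 0, 0, 0, 0], [0, 0, -10, 0, 0, 0, 0]]

```text
clock: 9.15
eef_pos: [0.449, -0.0463, 0.1397]
tool_rot: [0.849, 0.528, -0.002, -0.001]
ft_force: [0.2, -0.1, -3.7]
grip_width: 0.0115
```

Call:
jog_arm:
  deltas:
    - [[4, -1, -6, 0, 0, 0, 0], [8, -3, 0, 0, 0, 0, 0], [12, -4, 0, 0, 0, 0, 0], [14, -5, 0, 0, 0, 0, 0], [15, -5, 0, 0, 0, 0, 0]]

```text
clock: 9.65
eef_pos: [0.4565, 0.0121, 0.1463]
tool_rot: [0.85, 0.527, -0.001, -0.001]
ft_force: [0.7, -0.2, -3.9]
grip_width: 0.0123
```

```bash
python3 st.py
```

```text
9.65 [0.4565 0.0121 0.1463] y yaw -26.4 z [-0.0036  0.0011 -1.    ] F [ 0.7 -0.2 -3.9] T [ 0.07 -0.02 -0.01] w 0.0123 j [ 0.03  0.22 -0.26  1.1   0.    2.06]
level rotvec [-0.21  0.04 -0.  ] to knob [-55.   24.6  97.2]
```

Call:
jog_arm:
  deltas:
    - [[16, -5, 0, -0.1, 0, 0, 0], [16, -5, 0, 0, 0, 0, 0], [16, -5, 0, 0, 0, 0, 0], [16, -5, 0, 0, 0, 0, 0], [16, -5, 0, 0, 0, 0, 0]]

```text
clock: 10.15
eef_pos: [0.4661, 0.1035, 0.1413]
tool_rot: [0.849, 0.528, -0.005, -0.003]
ft_force: [-0.3, -0.8, -4.4]
grip_width: 0.0118
```

Call:
jog_arm:
  deltas:
    - [[16, -5, 0, 0, 0, 0, 0], [16, -5, 0, 0, 0, 0, 0], [16, -5, 0, 0, 0, 0, 0], [16, -5, 0, 0, 0, 0, 0], [16, -5, 0, 0, 0, 0, 0]]

```text
clock: 10.65
eef_pos: [0.4741, 0.1952, 0.1355]
tool_rot: [0.847, 0.531, -0.01, -0.006]
ft_force: [0.5, -0.2, -4.8]
grip_width: 0.012
```

Call:
jog_arm:
  deltas:
    - [[16, -5, 0, 0, 0, 0, 0], [13, -4, 0, 0, 0, 0, 0], [9, -3, 0, 0, 0, 0, 0], [5, -2, 0, 0, 0, 0, 0], [0, 0, 0, 0, 0, 0, 0]]

```text
clock: 11.15
eef_pos: [0.4769, 0.2472, 0.131]
tool_rot: [0.846, 0.534, -0.013, -0.006]
ft_force: [-0.0, 0.4, -3.8]
grip_width: 0.012
```

```bash
python3 st.py
```

```text
11.15 [0.4769 0.2472 0.131 ] y yaw -25.5 z [-0.0289 -0.003  -0.9996] F [-0.   0.4 -3.8] T [-0.01 -0.06  0.03] w 0.012 j [ 0.47  0.4  -0.04  1.16  0.01  2.49]
level rotvec [-1.42  0.87 -0.  ] to knob [-275.1  108.2   83.5]
```

Call:
jog_arm:
  deltas:
    - [[3, 3, 0, -0.7, 0.4, 0, 0], [5, 5, -0.5, -0.5, 0.4, 0, 0], [3, 3, 0, -0.2, 0.1, 0, 0], [0, 0, 0, 0, 0, 0, 0], [0, 0, 0, 0, 0, 0, 0]]

```text
clock: 11.65
eef_pos: [0.493, 0.2505, 0.1314]
tool_rot: [0.847, 0.532, 0.001, 0.001]
ft_force: [-0.2, -0.1, -4.1]
grip_width: 0.0117
```

```bash
python3 st.py
cat > fin.py <<'E'
from h import *
import sys
im=camera("top"); s=camera("scene"); mt,ms=model("top"),model("scene"); mw=model("wrist"); w=camera("wrist")
zb=get_obs()["eef_pos"][2]-.0191
for n,m in(("top",mt),("scene",ms),("wrist",mw)):
    for r in masks_of("ball_center",n)[:2]: print(n,round(r["conf"],2),np.round(r["at"],1),r["pixels"].sum(),ray(m,r["at"],zb).round(4))
e=lambda a,r0,r1,c0,c1:cv2.resize(a[r0:r1,c0:c1],(400,300),interpolation=3)
out=np.vstack([np.hstack([e(im,130,235,110,250),e(s,120,225,190,330)]),np.hstack([e(w,0,384,0,512)]*2)])
cv2.imwrite(sys.argv[1],np.ascontiguousarray(out[...,::-1]))
E
python3 fin.py pics/i.png
```

```text
11.65 [0.493  0.2505 0.1314] y yaw -25.7 z [ 2.3e-03 -2.0e-04 -1.0e+00] F [-0.2 -0.1 -4.1] T [-0.    0.   -0.05] w 0.0117 j [ 0.47  0.4  -0.03  1.13 -0.    2.49]
level rotvec [ 0.12 -0.05 -0.  ] to knob [-286.1   93.9   82.4]
scene 0.33 [218.6 134.7] 71 [0.5091 0.3267 0.1122]
wrist 0.82 [330.4 240.7] 707 [0.5295 0.2192 0.1122]
```

View pics/i.png

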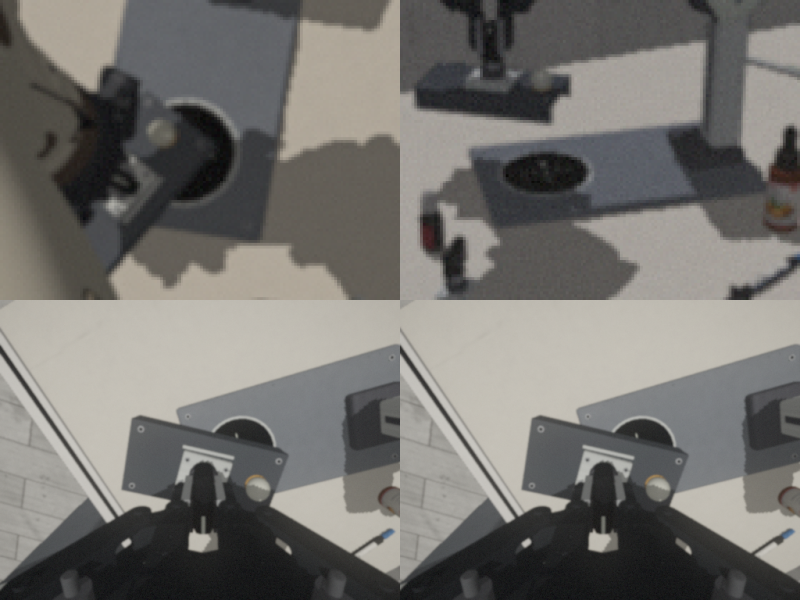

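The picture shows the ball seated in the nest (top-view crop (162,133), scene crop (543,80)), the tray level and clear of the scanner. I'll compare ball and mark in each camera.

Run:
```python
from h import *
mt,ms=model("top"),model("scene"); z=.1123
print("ball top",ray(mt,(166.7,176.5),z).round(4),"scene",ray(ms,(240,148),z).round(4))
def disc(f,x0,y0,x1,y1,name):
    g=cv2.imread(f,0)[y0:y1,x0:x1]; g=cv2.GaussianBlur(g,(3,3),0)
    t=(g<45).astype(np.uint8)
    t=cv2.morphologyEx(t,cv2.MORPH_CLOSE,np.ones((5,5)))
    c=max(cv2.findContours(t,0,1)[0],key=cv2.contourArea); m=ms if name=="scene" else mt
    w=np.array([ray(m,(p[0]+x0,p[1]+y0),.013)[:2] for p in c[:,0]])*1000
    print(name,cv2.minEnclosingCircle(w.astype(np.float32)),cv2.fitEllipse(w.astype(np.float32)))
disc("pics/b.png",150,160,200,206,"top"); disc("pics/a.png",216,168,264,194,"scene")
print("scene mark (240,180)",ray(ms,(240.5,180.5),.013), "top",ray(mt,(174.5,183),.013))
print("expected ball", get_obs()["eef_pos"][:2]+48e-3*np.array([np.cos(np.radians(-39.5)),np.sin(np.radians(-39.5))]))
```

```text
ball top [0.5288 0.2202 0.1123] scene [0.5292 0.2143 0.1123]
top ((532.09033203125, 222.33035278320312), 39.17485046386719) ((532.17529296875, 222.24220275878906), (75.84200286865234, 76.8267593383789), 1.0109022855758667)
scene ((531.4862060546875, 222.08816528320312), 37.98667526245117) ((531.0792236328125, 220.84390258789062), (68.6384048461914, 73.89814758300781), 64.52120208740234)
scene mark (240,180) [0.52951841 0.21700547 0.013     ] top [0.53163937 0.22133568 0.013     ]
expected ball [0.5297378  0.22026467]
```

The mark is at about (0.532, 0.222) and the ball at about (0.529, 0.220). One small correction remains.

Call:
jog_arm:
  deltas:
    - [[3.4, 1.2, -0.8, 0.1, 0, 0, 0], [0, 0, 0, 0, 0, 0, 0], [0, 0, 0, 0, 0, 0, 0], [0, 0, 0, 0, 0, 0, 0], [0, 0, 0, 0, 0, 0, 0]]

```text
clock: 12.45
eef_pos: [0.4954, 0.2537, 0.1321]
tool_rot: [0.846, 0.533, 0.0, -0.0]
ft_force: [0.3, -0.5, -4.3]
grip_width: 0.012
```

```bash
python3 st.py; python3 fin.py pics/j.png; python3 -c "
from h import *;print(get_obs()['joint_vel'].round(3))"
```

```text
12.45 [0.4954 0.2537 0.1321] y yaw -25.6 z [ 3.e-04  6.e-04 -1.e+00] F [ 0.3 -0.5 -4.3] T [-0.02  0.04 -0.03] w 0.012 j [ 0.47  0.41 -0.02  1.14  0.    2.49]
level rotvec [-0.   -0.04  0.  ] to knob [-290.1   93.    82.9]
top 0.46 [166. 177.] 47 [0.5276 0.2215 0.113 ]
wrist 0.84 [327.8 241.1] 669 [0.5304 0.2229 0.113 ]
[-0.001 -0.001  0.     0.    -0.001  0.002]
```

```bash
python3 -c "
from workcell import *;print(job_done())"
```

```text
the job is handed in; nothing more can be done
None
```

The lifter is locked, and the arm is holding the tray over the scanner with the sphere above the white cross. I handed the job in at about 12.5 s; it reported no verdict.

- **Locking:** My first grip caught the round collar under the blade (18.5 mm wide), so I opened, went up 4 mm and gripped the blade. I pressed 7 to 8 mm and turned the knob clockwise about 78° until the wrist torque rose at its stop. When I let it rise, the force changed to a pull at about 4 mm pressed, so the foot had caught.
- **Carry:** The tool drifted to about 1.7° of tilt on the way, which I corrected. The sphere stayed in its nest.
- **Position:** I put the mark at about (0.532, 0.222). The sphere works out to about (0.532, 0.2235) from the tool pose, and the wrist camera gives (0.530, 0.223). Its centre is about 10 cm above the disc.
- **Disagreement:** The top camera's low-confidence sighting (0.46) put the sphere about 4 mm short in x. I trusted the wrist camera and the tool pose.
- **Stillness:** The tool was level to within 0.1°, joint speeds were about zero, and the force matched the hanging weight.
- **Bystanders:** I did not re-measure the bottle, dish or syringe. I kept the carry path above the bottle and clear of the others, and the readings showed no contact.

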